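# Clamp the cheese block on the cutting board

## Robot

A 7-joint arm with a two-finger parallel gripper is mounted at the origin on the work surface. World frame = base frame: x ahead of the robot, y to its left, z up, the work surface at z = 0. Lengths are in m, angles in rad, forces in N, time in s.
With the tool pointing down it reaches from about 0.4 to 0.85 m from the base axis. Payload 10.4 kg.
Tool frame: the origin (TCP) lies on the centre line of the jaws, within the pads' length; the fingertips stand 11 mm ahead of it and the grasp point (between the pads) lies 8 mm behind it (tip_reach is the distance from the TCP to the fingertips, in m); z points along the fingers, y is the line along which they close (so a half turn about z gives the same grasp; the last joint's range is limited). The gripper opens to 85 mm and grips with 20 to 120 N. Pads are 22 mm wide; open, the fingers measure 114 mm over their backs; the gripper's body (76 mm by 85 mm) begins 54 mm behind the grasp point. The pads swing forward as they close: fully open they stand 13 mm farther back than shut.
Start: joints at [1.273, 0.332, -0.065, 1.46, 0.022, 1.35, -0.088], TCP at [0.17, -0.602, 0.242] pointing down, gripper open.
Joint ranges: [-2.6, 2.6], [-0.5, 2.12], [-1.47, 1.34], [0.16, 2.42], [-1.27, 4.41], [0.06, 2.06], [-2.6, 2.6]. Speed limits (rad/s): [2.22, 2.22, 2.79, 2.79, 3.14, 3.14, 3.14].

## Interface

Orientations are given as a unit quaternion [x, y, z, w].
In Python, from workcell import get_obs, camera, hand_in, tip_reach gives the robot as it stands. The module is installed in compiled form; this text tells all that it offers.
- The arm moves only by the tool move_arm, never from a script. Its argument "plan" is a list of rows, each an object with "delta_pos": the shift along the tool's x, y, z in fractions of the full range, 1 being 0.8 m, a list of three; "turn": the turn, a rotation vector about the tool's x, y, z in fractions of the full range, 1 being pi/2 rad, a list of three; "fingers": the closure, from 0 (fully open) to 1 (shut). A call has 1 to 12 rows; each row is the pose to reach, as a shift and turn from the pose commanded when the call began, along the tool's axes at that moment; what a row does not reach only later rows make up. A row lasts 1/8 s, in which the tool goes at most 62.5 mm and 10.7 degrees, less where a joint would pass 70% of its speed; a pose out of reach is approached as far as the arm can. Shift and turn numbers lie between -1 and 1, and a call with a number outside is refused. A call with a gripper value outside its range is refused whole. The fingers move at their own pace and stop on an object; "force" is the grip in N (left out, the last holds). Time passes only in rows, so rows that repeat a pose let the fingers close. It gives the time, the measured TCP pose, the force, the opening and the grip force at its end, in the units of the state.
- get_obs(): the state, without advancing time (a new reading comes with each control period).
- camera(name): name is "scene" or "top"; returns a dict with "color" (480x640x3 uint8, red, green, blue), "range_z" (480x640 float32, m along the optical axis (not along the pixel's ray), 0 where there is no reading), "fx", "fy", "cx", "cy" (pixels), "k1" (the pictures are not rectified: a ray, as slopes to the right and down, at radius r is drawn at 1 + k1 r^2 times it, then the intrinsics apply), "R" (3x3) and "t" (3): a world point X has camera coordinates R X + t. Camera axes: x right, y down, z forward; pixel columns grow to the right and rows downward; lengths in m; the calibration is good to about 2 mm. A picture is of the moment at which its call begins.
- hand_in(): hands the job in; it is judged then, once.
The state is a dict: "clock": time; "joint_pos": joint angles; "joint_velocities": joint speeds; "tau": joint torques, N m; "position": TCP position; "ee_rot": TCP orientation; "ft_force": force on the tool from outside, world axes, zero at the start; "torque": the same for the moment, N m; "grip_width": opening from 0.0 (shut) to 1.0 (fully open); "grasp_force": force on a finger pad.
Only numpy, scipy, OpenCV 4.12 (cv2) and the standard library are available. Lean on these libraries where they do the work, as an engineer would, in place of code of your own. Each camera call takes 0.05 s, during which the arm holds its last target. There are 200 camera calls.

## Task

Get the cheese block ready for cutting: press the tail of the seesaw hold-down until its pad end is tipped all the way up, slide the block back until it sits flat and square against the fence, then press the pad end down until the pad bears on the cheese. Be gentle: do not force the hold-down against its stop, do not dent the cheese on the fence or under the pad, do not tip the block over, and leave the other things alone.

Things in the scene. Friction and masses are not known exactly. Their poses are not given: they have to be found in the camera images.
- board: White cutting board, 270 x 360 x 16 mm, fixed to the counter; origin at the centre of its underside, x across the 270 mm side (away from the robot at yaw 0), y along the 360 mm side, z up. It carries the hold-down's two-cheek steel post (100 mm high over the counter, 46 mm in x, 40 mm in y); the pivot axis runs along board x through board point (30, 50, 88) mm.
- holddown (a joint): Seesaw steel bar (22 mm wide, 10 thick) on the pivot, over the line board x = 30 mm, tail to board +y, pad end to -y. Angle in rad: 0 level, positive = pad end up, tail down; stops at -0.35 and +0.35. It starts with the pad end low, where the pad bars the cheese's way. Stiff: stays where it is left; about 7 N on the tail or 5 N on the pad end moves it; over 25 N of the fingers bends it.
- tail_top (a point): Centre of the top face of the flat 34 x 34 mm tab at the hold-down's tail, 75 mm from the pivot axis along the bar and 5 mm above the bar's mid plane. On the tab stands a black round screw cap to press on, 26 mm in diameter, set anew each time: its flat top is 6 to 18 mm above this point (along the bar's normal); it does not move when pressed.
- pad_top (a point): Centre of the top face of the flat 34 x 34 mm tab at the hold-down's pad end, 110 mm from the pivot axis along the bar and 5 mm above its mid plane. Under it sits the pad, a white round screw foot, 26 mm in diameter, set anew each time: its underside is 18 to 30 mm below this point, so it meets the top of the block with the bar between -0.04 and +0.08 rad: feel for it.
- fence: Upright steel fence on the board, 130 mm long in its y, 8 mm thick, 45 mm high, fixed where it has been set, a little askew at times; origin at the bottom centre of the flat front face that looks to its own -x (towards the robot and the cheese).
- cheese: Loose block of pale yellow cheese, 100 (x) x 64 (y) x 55 (z) mm, 0.25 to 0.5 kg, lying on the board short of the fence, on the robot's side of the bar; origin at the centre of its underside. It slides on the board with about 1 to 4 N. It is dented by more than 20 N against the fence or under the pad.
- cheese_back (a point): Centre of the cheese's 64 x 55 mm end face towards the fence (27.5 mm above the board); this face is to lie flush against the fence.
- salami: Bystander: dark red standing salami end, 62 mm in diameter, 93 mm high; origin at the centre of its underside.
- wheel: Bystander: small whitish cheese wheel lying flat, 110 mm in diameter, 40 mm high; origin at the centre of its underside.
- jar: Bystander: amber glass jar with a steel cap, 68 mm in diameter, 100 mm high; origin at the centre of its underside.
Mind the look-alikes: they are no part of the job. Leave any blue or purple look-alike of the cheese alone.

How it is judged:
By the outcome, as a careful person would: the job done as asked, in the order asked, and still so for the second after the job is handed in, with the robot touching nothing.
It also fails if it takes over 67 s, if anything falls off the work surface, if the arm or the gripper's body presses on something with over 40 N, if the wrist force passes 120 N, or if a joint passes its speed limit or range.

## Working session

There is one attempt and no reset: what is moved stays moved. The work goes in short steps, Python scripts to look and compute and a tool call to move; the robot and the scene stay as the last step left them, time stands still between calls to the robot, and variables do not carry over. Pictures are saved under pics/ and viewed, at most 11 in all, crops included, and the job is handed in when it is done.

Besides the shell and the picture viewer there is one more tool, called after "Request:" as name([rows], argument=value, ...), one row to a line, values as JSON. move_arm: Moves the arm, as the interface text tells. Its arguments: {"type":"object","properties":{"plan":{"type":"array","items":{"type":"object","properties":{"delta_pos":{"type":"array","items":{"type":"number"}},"turn":{"type":"array","items":{"type":"number"}},"fingers":{"type":"number"}}}},"force":{"type":"number"}},"required":["plan"]}

```bash
mkdir -p pics; cat > h.py <<'E'
import numpy as np, cv2, pickle
from workcell import get_obs, camera, hand_in, tip_reach
def snap(n,tag):
    c=camera(n); cv2.imwrite(f'pics/{tag}.png',cv2.cvtColor(c['color'],cv2.COLOR_RGB2BGR)); pickle.dump(c,open(f'{tag}.pkl','wb')); return c
def load(tag): return pickle.load(open(f'{tag}.pkl','rb'))
def cloud(c):
    v,u=np.mgrid[0:480,0:640]; K=np.array([[c['fx'],0,c['cx']],[0,c['fy'],c['cy']],[0,0,1.]])
    p=cv2.undistortPoints(np.stack([u,v],-1).reshape(-1,1,2).astype(float),K,np.array([c['k1'],0,0,0.])).reshape(480,640,2)
    z=c['range_z'].astype(float); X=np.dstack([p[...,0]*z,p[...,1]*z,z])
    return (X-c['t'])@c['R']   # R^T (X-t)
E
python3 - <<'E'
from h import *
for n in ('scene','top'):
    c=snap(n,n+'0'); print(n,c['fx'],c['k1'],-c['R'].T@c['t'])
o=get_obs(); print(tip_reach,{k:np.round(v,3) for k,v in o.items()})
E
```

```text
scene 569.7079481461146 -0.015655698704621794 [1.56661047 0.30147259 0.72044044]
top 436.09454211727154 -0.10588007487569773 [ 0.4832712  -0.01241493  1.08399408]
0.011 {'clock': np.float64(0.1), 'joint_pos': array([ 1.273,  0.333, -0.065,  1.461,  0.022,  1.35 , -0.088]), 'joint_velocities': array([-0.001, -0.001, -0.001, -0.001,  0.001, -0.001,  0.001]), 'tau': array([ 2.0000e-03, -6.2675e+01,  5.0000e-02, -3.9243e+01,  1.6000e-02,
        7.0000e-03, -0.0000e+00]), 'position': array([ 0.17 , -0.601,  0.242]), 'ee_rot': array([ 0.991,  0.137, -0.   , -0.001]), 'ft_force': array([0.382, 0.342, 0.058]), 'torque': array([ 0.011,  0.007, -0.023]), 'grasp_force': np.float64(0.0), 'grip_width': np.float64(1.002)}
```

View pics/scene0.png

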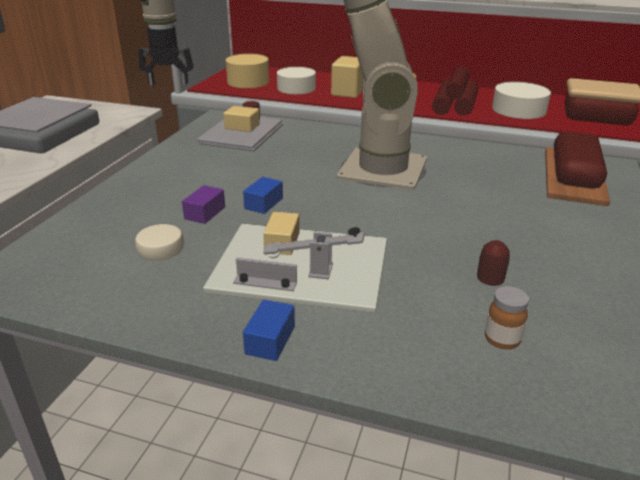

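View pics/top0.png

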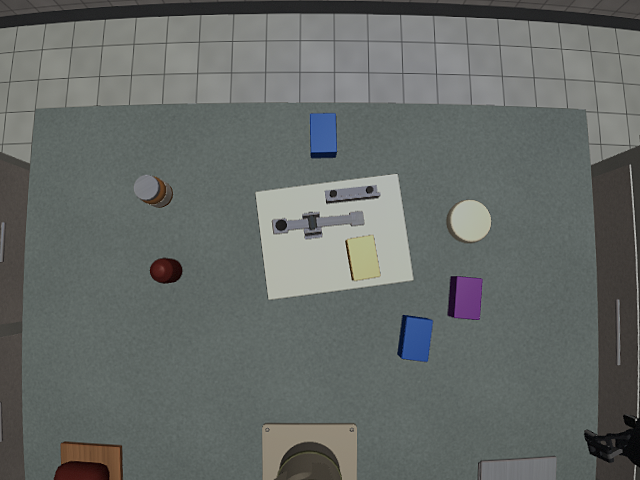

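The scene view shows the cheese at (282,231), the bar from (272,250) to (355,234) and the fence at (266,273). In the top view the cheese is at (363,257), the bar from (280,226) to (357,218) and the fence at (352,193).

Things that could be taken for the cheese:
- blue blocks at top (323,135) and (415,338)
- purple block at (466,298)
- yellow pieces on the tray and shelf at scene (242,120) and (347,77), off the board
- whitish wheel at top (470,220)

I choose the pale yellow block on the white board, top (363,257), and check it in a crop.

```bash
python3 - <<'E'
from h import *
c=load('top0'); s=load('scene0')
a=cv2.resize(c['color'][165:310,245:425],None,fx=4,fy=4,interpolation=cv2.INTER_CUBIC)
cv2.imwrite('pics/topcrop.png',a[...,::-1])
a=cv2.resize(s['color'][205:310,200:400],None,fx=4,fy=4,interpolation=cv2.INTER_CUBIC)
cv2.imwrite('pics/scenecrop.png',a[...,::-1])
for n,k in (('top',c),('scene',s)):
    P=cloud(k)
    hsv=cv2.cvtColor(k['color'],cv2.COLOR_RGB2HSV)
    roi=np.zeros((480,640),bool)
    if n=='top': roi[165:310,245:425]=1
    else: roi[205:310,200:400]=1
    yel=(hsv[...,1]>60)&(hsv[...,0]>15)&(hsv[...,0]<35)&roi
    Q=P[yel]; zt=np.percentile(Q[:,2],90); T=Q[Q[:,2]>zt-.008] if n=='top' else Q[Q[:,2]>zt-.006]
    print(n,'cheese top',yel.sum(),np.round(zt,4),cv2.minAreaRect((T[:,:2]*1000).astype(np.float32)), np.median(T[:,2]))
    w=(hsv[...,1]<50)&roi&(abs(P[...,2]-.016)<.006)
    B=P[w]; print(' board',np.median(B[:,2]),cv2.minAreaRect((B[:,:2]*1000).astype(np.float32)))
E
```

```text
top cheese top 1168 0.0741 ((526.3282470703125, -53.05232238769531), (227.86585998535156, 108.15156555175781), 84.87061309814453) 0.07157205259916415
 board 0.01658249791967529 ((576.0339965820312, -60.35594177246094), (268.71600341796875, 361.9458312988281), 7.540198802947998)
scene cheese top 1006 0.0738 ((1025.058837890625, 60.32769775390625), (1183.0303955078125, 78.45588684082031), 20.208534240722656) 0.07235944385894062
 board 0.017212614842044213 ((576.0805053710938, -59.696044921875), (279.53741455078125, 361.097900390625), 7.474280834197998)
```

View pics/topcrop.png

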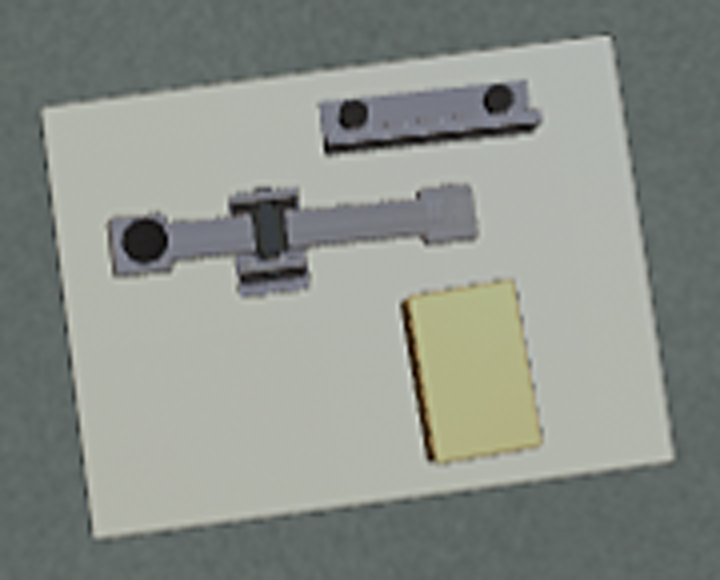

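View pics/scenecrop.png

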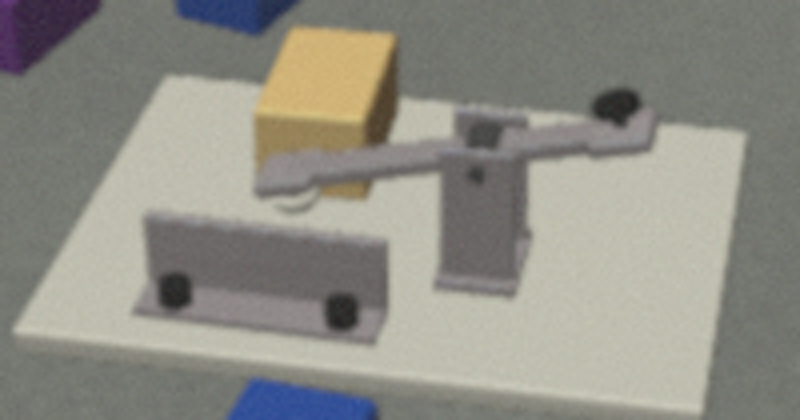

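The crops confirm it: the pale yellow block's top corners are at topcrop (413,297), (516,281), (541,441) and (432,461). The pad end is low at (448,213), the black cap is at (145,240), and the fence's front foot runs (325,153) to (538,130).

```bash
cat >> h.py <<'E'
def ray(c,uv,z):
    K=np.array([[c['fx'],0,c['cx']],[0,c['fy'],c['cy']],[0,0,1.]])
    p=cv2.undistortPoints(np.array(uv,float).reshape(-1,1,2),K,np.array([c['k1'],0,0,0.])).reshape(-1,2)
    d=np.c_[p,np.ones(len(p))]@c['R']; C=-c['R'].T@c['t']
    return C+d*((z-C[2])/d[:,2])[:,None]
def proj(c,X):
    q=np.atleast_2d(X)@c['R'].T+c['t']; s=q[:,:2]/q[:,2:]; s=s*(1+c['k1']*(s**2).sum(1))[:,None]
    return s*[c['fx'],c['fy']]+[c['cx'],c['cy']]
E
python3 - <<'E'
from h import *
c=load('top0'); s=load('scene0'); P=cloud(c); S=cloud(s)
f=lambda L:(np.array(L)+.5)/4-.5+[245,165]
g=lambda L:(np.array(L)+.5)/4-.5+[200,205]
def show(n,X): print(n,(X*1000).round(1).tolist())
b=ray(c,f([(43,105),(612,37),(674,460),(95,538)]),.016);show('board',b); 
bc=b.mean(0)[:2]; 
e=[b[0]-b[1],b[3]-b[2]]; print(bc,[np.degrees(np.arctan2(-v[0],v[1])) for v in e],[np.degrees(np.arctan2(v[1],v[0])) for v in (b[0]-b[3],b[1]-b[2])])
ch=ray(c,f([(409,297),(516,281),(541,442),(432,462)]),.071);show('cheese top',ch);print(ch.mean(0)*1000)
sc=ray(s,g([(291,29),(397,36),(364,122),(257,114)]),.071);show('cheese top scene',sc);print(sc.mean(0)*1000)
for q in (ch,sc): print([np.degrees(np.arctan2(*(q[i]-q[j])[1::-1])) for i,j in ((0,3),(1,2),(0,1),(3,2))])
show('fence foot',ray(c,f([(325,154),(538,131)]),.016)); show('fence top front',ray(c,f([(325,143),(540,120)]),.061))
show('fence scene top back edge ends',ray(s,g([(146,213),(386,241)]),.061))
# cloud fence top front: line fit
roi=np.zeros((480,640),bool); roi[180:208,322:384]=1
m=roi&(P[...,2]>.03)&(P[...,2]<.056); F=P[m]; print('front face pts',len(F)); 
vx,vy,x0,y0=cv2.fitLine((F[:,:2]*1000).astype(np.float32),cv2.DIST_HUBER,0,.01,.01).ravel(); print(vx,vy,x0,y0,np.degrees(np.arctan2(-vx*np.sign(vy),abs(vy))))
# cap & pad
for n,uv in (('cap',(145,240)),('pad',(448,213)),('tab',(118,262)),('bar_t',(205,238)),('bar_p',(360,222))):
    u,v=f([uv])[0].round().astype(int); q=P[v-1:v+2,u-1:u+2].reshape(-1,3); show(n,np.median(q,0)[None])
for n,uv in (('scap',(617,102)),('spad',(292,170)),('sfoot',(297,203))):
    u,v=g([uv])[0].round().astype(int); q=S[v-1:v+2,u-1:u+2].reshape(-1,3); show(n,np.median(q,0)[None])
E
```

```text
board [[686.8, 133.7, 16.0], [730.7, -221.5, 16.0], [467.0, -255.7, 16.0], [419.9, 98.9, 16.0]]
[ 0.57610057 -0.06115696] [np.float64(7.048651578843201), np.float64(7.5619822675904835)] [np.float64(7.428811575039384), np.float64(7.385981592172951)]
cheese top [[563.0, -88.8, 71.0], [572.4, -151.6, 71.0], [478.5, -165.3, 71.0], [467.1, -101.7, 71.0]]
[ 520.24837337 -126.85180731   71.        ]
cheese top scene [[478.8, -163.2, 71.0], [467.2, -101.0, 71.0], [564.7, -85.5, 71.0], [575.2, -144.7, 71.0]]
[ 521.45655958 -123.5924999    71.        ]
[np.float64(7.661011970668582), np.float64(8.309971033140712), np.float64(98.54500004819681), np.float64(100.21517820354661)]
[np.float64(-169.09949539960203), np.float64(-170.95228606607128), np.float64(-79.45296815796749), np.float64(-79.940173703892)]
fence foot [[656.0, -41.5, 16.0], [670.8, -174.0, 16.0]]
fence top front [[655.3, -40.3, 61.0], [669.6, -168.4, 61.0]]
fence scene top back edge ends [[671.3, -167.8, 61.0], [656.6, -39.6, 61.0]]
front face pts 174
0.13338766 -0.99106395 661.1034 -94.70579 7.6653953
cap [[589.4, 60.6, 126.1]]
pad [[612.6, -113.3, 66.3]]
tab [[579.2, 77.3, 113.6]]
bar_t [[594.1, 28.6, 102.1]]
bar_p [[606.3, -60.8, 79.3]]
scap [[594.4, 64.3, 128.3]]
spad [[616.4, -106.4, 67.9]]
sfoot [[621.1, -103.2, 50.7]]
```

Units first: shifts go in shares of 0.8 m and turns go in shares of pi/2 rad. So 0.585 m / 0.8 = 0.7313, -0.528 m / 0.8 = -0.66, 0.148 rad / 1.5708 = 0.0942.

Request:
move_arm([
  {"delta_pos": [0.7313, -0.66, 0.0875], "turn": [0, 0, 0.0942], "fingers": 1},
  {"delta_pos": [0.7313, -0.66, 0.0875], "turn": [0, 0, 0.0942], "fingers": 1},
  {"delta_pos": [0.7313, -0.66, 0.0875], "turn": [0, 0, 0.0942], "fingers": 1},
  {"delta_pos": [0.7313, -0.66, 0.0875], "turn": [0, 0, 0.0942], "fingers": 1},
  {"delta_pos": [0.7313, -0.66, 0.0875], "turn": [0, 0, 0.0942], "fingers": 1},
  {"delta_pos": [0.7313, -0.66, 0.0875], "turn": [0, 0, 0.0942], "fingers": 1},
  {"delta_pos": [0.7313, -0.66, 0.0875], "turn": [0, 0, 0.0942], "fingers": 1},
  {"delta_pos": [0.7313, -0.66, 0.0875], "turn": [0, 0, 0.0942], "fingers": 1},
  {"delta_pos": [0.7313, -0.66, 0.0875], "turn": [0, 0, 0.0942], "fingers": 1},
  {"delta_pos": [0.7313, -0.66, 0.0875], "turn": [0, 0, 0.0942], "fingers": 1},
  {"delta_pos": [0.7313, -0.66, 0.0875], "turn": [0, 0, 0.0942], "fingers": 1},
  {"delta_pos": [0.7313, -0.66, 0.0875], "turn": [0, 0, 0.0942], "fingers": 1},
])

```text
clock: 1.6
position: [0.5683, 0.0321, 0.1756]
ee_rot: [0.998, 0.063, -0.0, 0.0]
ft_force: [1.2, -1.0, 0.3]
grip_width: 0.002
grasp_force: 0.0
```

Converted, -0.02 m / 0.8 = -0.025.

Request:
move_arm([
  {"delta_pos": [0.025, -0.025, 0]},
  {"delta_pos": [0.025, -0.025, 0]},
  {"delta_pos": [0.025, -0.025, 0]},
  {"delta_pos": [0.025, -0.025, 0]},
])

```text
validation failed for argument at $.pl...
```

```bash
python3 - <<'E'
from h import *
o=get_obs(); print(tip_reach,{k:np.round(v,4) for k,v in o.items() if k in('position','ee_rot','ft_force')})
c=snap('top','top1'); s=snap('scene','scene1')
a=cv2.resize(s['color'][150:290,240:420],None,fx=4,fy=4,interpolation=cv2.INTER_CUBIC)
cv2.imwrite('pics/scenecrop1.png',a[...,::-1])
E
```

```text
0.011 {'position': array([0.5683, 0.0321, 0.1756]), 'ee_rot': array([ 9.98e-01,  6.30e-02, -0.00e+00,  2.00e-04]), 'ft_force': array([ 1.2168, -1.0095,  0.3309])}
```

View pics/scenecrop1.png

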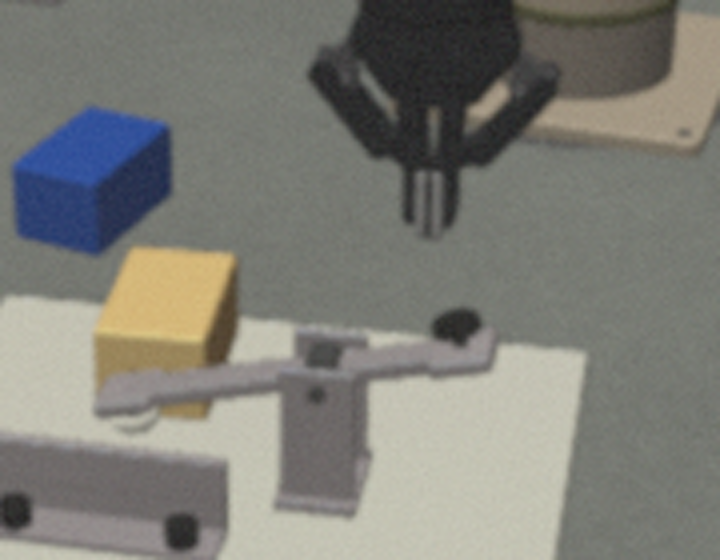

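The closed tips are at crop (430,235), above and short of the cap at (457,325). The bar is untouched. The last move was refused because every row needs all three fields, so I send it again.

Converted, -0.03 m / 0.8 = -0.0375, 0.024 m / 0.8 = 0.03.

Request:
move_arm([
  {"delta_pos": [0.03, -0.0375, 0.0188], "turn": [0, 0, 0], "fingers": 1},
  {"delta_pos": [0.03, -0.0375, 0.0188], "turn": [0, 0, 0], "fingers": 1},
  {"delta_pos": [0.03, -0.0375, 0.0188], "turn": [0, 0, 0], "fingers": 1},
  {"delta_pos": [0.03, -0.0375, 0.0188], "turn": [0, 0, 0], "fingers": 1},
])

```text
clock: 2.2
position: [0.5875, 0.0623, 0.1612]
ee_rot: [0.998, 0.063, 0.0, 0.0]
ft_force: [-0.1, -1.0, 0.1]
grip_width: -0.001
grasp_force: 0.0
```

Converted, 0.036 m / 0.8 = 0.045, -0.003 m / 0.8 = -0.0038.

Request:
move_arm([
  {"delta_pos": [0.0038, -0.0038, 0.005], "turn": [0, 0, 0], "fingers": 1},
  {"delta_pos": [0.0038, -0.0038, 0.01], "turn": [0, 0, 0], "fingers": 1},
  {"delta_pos": [0.0038, -0.0038, 0.015], "turn": [0, 0, 0], "fingers": 1},
  {"delta_pos": [0.0038, -0.0038, 0.0188], "turn": [0, 0, 0], "fingers": 1},
  {"delta_pos": [0.0038, -0.0038, 0.0225], "turn": [0, 0, 0], "fingers": 1},
  {"delta_pos": [0.0038, -0.0038, 0.0263], "turn": [0, 0, 0], "fingers": 1},
  {"delta_pos": [0.0038, -0.0038, 0.03], "turn": [0, 0, 0], "fingers": 1},
  {"delta_pos": [0.0038, -0.0038, 0.0338], "turn": [0, 0, 0], "fingers": 1},
  {"delta_pos": [0.0038, -0.0038, 0.0375], "turn": [0, 0, 0], "fingers": 1},
  {"delta_pos": [0.0038, -0.0038, 0.0413], "turn": [0, 0, 0], "fingers": 1},
  {"delta_pos": [0.0038, -0.0038, 0.045], "turn": [0, 0, 0], "fingers": 1},
])

```text
clock: 3.58
position: [0.591, 0.0691, 0.1265]
ee_rot: [0.998, 0.064, 0.001, -0.001]
ft_force: [-2.8, 7.8, 9.8]
grip_width: 0.0
grasp_force: 4.6
```

Converted, 0.014 m / 0.8 = 0.0175, 0.012 m / 0.8 = 0.015.

Request:
move_arm([
  {"delta_pos": [0, -0.0025, 0.0025], "turn": [0, 0, 0], "fingers": 1},
  {"delta_pos": [0, -0.0038, 0.005], "turn": [0, 0, 0], "fingers": 1},
  {"delta_pos": [0, -0.005, 0.0075], "turn": [0, 0, 0], "fingers": 1},
  {"delta_pos": [0, -0.0063, 0.01], "turn": [0, 0, 0], "fingers": 1},
  {"delta_pos": [0, -0.0075, 0.0125], "turn": [0, 0, 0], "fingers": 1},
  {"delta_pos": [0, -0.0088, 0.015], "turn": [0, 0, 0], "fingers": 1},
  {"delta_pos": [0, -0.0088, 0.0175], "turn": [0, 0, 0], "fingers": 1},
])

```text
clock: 4.45
position: [0.5905, 0.0733, 0.1121]
ee_rot: [0.998, 0.063, 0.001, 0.0]
ft_force: [-0.5, -1.3, 7.5]
grip_width: 0.001
grasp_force: 3.9
```

```bash
cat >> h.py <<'E'
def holes(): pass
E
python3 - <<'E'
from h import *
s=load('scene1')
# refine pad-end height now: compare depth cloud of pad tab
s2=snap('scene','scene2'); S=cloud(s2); 
for u,v in ((273,247),(271,249),(276,245),(295,240)): print(u,v,np.median(S[v-1:v+2,u-1:u+2].reshape(-1,3),0).round(4))
E
```

```text
273 247 [ 0.5688 -0.1272  0.0339]
271 249 [ 0.5704 -0.1315  0.027 ]
276 245 [ 0.5695 -0.1191  0.0412]
295 240 [ 0.6152 -0.0567  0.0933]
```

Converted, 0.009 m / 0.8 = 0.0113, -0.001 m / 0.8 = -0.0013.

Request:
move_arm([
  {"delta_pos": [0, 0, 0.0019], "turn": [0, 0, 0], "fingers": 1},
  {"delta_pos": [0, -0.0013, 0.0038], "turn": [0, 0, 0], "fingers": 1},
  {"delta_pos": [0, -0.0013, 0.0056], "turn": [0, 0, 0], "fingers": 1},
  {"delta_pos": [0, -0.0025, 0.0075], "turn": [0, 0, 0], "fingers": 1},
  {"delta_pos": [0, -0.0025, 0.0094], "turn": [0, 0, 0], "fingers": 1},
  {"delta_pos": [0, -0.0025, 0.0113], "turn": [0, 0, 0], "fingers": 1},
])

```text
clock: 5.25
position: [0.5902, 0.075, 0.1031]
ee_rot: [0.998, 0.063, 0.001, 0.001]
ft_force: [0.5, -2.8, 7.8]
grip_width: -0.001
grasp_force: 3.6
```

Converted, 0.0035 m / 0.8 = 0.0044, 0.001 m / 0.8 = 0.0013.

Request:
move_arm([
  {"delta_pos": [0, 0, 0.0013], "turn": [0, 0, 0], "fingers": 1},
  {"delta_pos": [0, 0, 0.0025], "turn": [0, 0, 0], "fingers": 1},
  {"delta_pos": [0, 0, 0.0038], "turn": [0, 0, 0], "fingers": 1},
  {"delta_pos": [0, 0, 0.0044], "turn": [0, 0, 0], "fingers": 1},
])

```text
clock: 5.75
position: [0.5902, 0.0751, 0.0996]
ee_rot: [0.998, 0.063, 0.001, 0.001]
ft_force: [0.8, -2.8, 8.1]
grip_width: -0.001
grasp_force: 3.5
```

```bash
cat >> h.py <<'E'
def bar_angle(tag):
    # steel bar pad side in scene depth: points over the line board x=30, between 25 and 125 mm from the pivot
    P=cloud(load(tag)).reshape(-1,3); a=np.radians(7.3); ex=np.array([np.cos(a),np.sin(a)]); ey=np.array([-np.sin(a),np.cos(a)])
    d=P[:,:2]-[.5994,-.007]; x=d@ex; y=d@ey
    m=(abs(x)<.009)&(y<-.03)&(y>-.085)&(P[:,2]>.06)&(P[:,2]<.16)
    vx,vy,_,_=cv2.fitLine(np.c_[-y[m],P[m,2]].astype(np.float32)*1000,cv2.DIST_HUBER,0,.01,.01).ravel()
    return m.sum(),np.arctan2(vy,vx)
E
python3 - <<'E'
from h import *
snap('scene','scene3'); snap('top','top3')
for t in ('scene0','top0','scene2','scene3','top3'): print(t,bar_angle(t))
E
```

```text
scene0 (np.int64(119), np.float32(-0.2613233))
top0 (np.int64(176), np.float32(-0.26039973))
scene2 (np.int64(141), np.float32(0.10879667))
scene3 (np.int64(160), np.float32(0.25229865))
top3 (np.int64(192), np.float32(0.25858513))
```

Converted, 0.0045 m / 0.8 = 0.0056, 0.004 m / 0.8 = 0.005.

Request:
move_arm([
  {"delta_pos": [0, 0, 0.0013], "turn": [0, 0, 0], "fingers": 1},
  {"delta_pos": [0, 0, 0.0025], "turn": [0, 0, 0], "fingers": 1},
  {"delta_pos": [0, -0.0013, 0.0038], "turn": [0, 0, 0], "fingers": 1},
  {"delta_pos": [0, -0.0013, 0.005], "turn": [0, 0, 0], "fingers": 1},
  {"delta_pos": [0, -0.0013, 0.0056], "turn": [0, 0, 0], "fingers": 1},
])

```text
clock: 6.48
position: [0.5901, 0.0762, 0.0951]
ee_rot: [0.998, 0.063, 0.001, 0.0]
ft_force: [1.0, -1.6, 7.1]
grip_width: -0.001
grasp_force: 3.4
```

Converted, 0.002 m / 0.8 = 0.0025, 0.0014 m / 0.8 = 0.0018.

Request:
move_arm([
  {"delta_pos": [0, 0, 0.0009], "turn": [0, 0, 0], "fingers": 1},
  {"delta_pos": [0, 0, 0.0018], "turn": [0, 0, 0], "fingers": 1},
  {"delta_pos": [0, 0, 0.0025], "turn": [0, 0, 0], "fingers": 1},
])

```text
clock: 6.85
position: [0.5901, 0.0761, 0.0931]
ee_rot: [0.998, 0.063, 0.001, 0.001]
ft_force: [0.5, -1.9, 8.4]
grip_width: -0.002
grasp_force: 3.3
```

Converted, 0.0014 m / 0.8 = 0.0018, 0.0007 m / 0.8 = 0.0009.

Request:
move_arm([
  {"delta_pos": [0, 0, 0.0009], "turn": [0, 0, 0], "fingers": 1},
  {"delta_pos": [0, 0, 0.0018], "turn": [0, 0, 0], "fingers": 1},
])

```text
clock: 7.1
position: [0.5902, 0.076, 0.092]
ee_rot: [0.998, 0.063, 0.001, 0.001]
ft_force: [-1.0, -4.1, 14.2]
grip_width: 0.003
grasp_force: 6.1
```

```bash
python3 - <<'E'
from h import *
snap('scene','scene4'); snap('top','top4')
for t in ('scene4','top4'): print(t,bar_angle(t))
E
```

```text
scene4 (np.int64(150), np.float32(0.3604053))
top4 (np.int64(202), np.float32(0.35233548))
```

Converted, 0.192 m / 0.8 = 0.24, 0.13 m / 0.8 = 0.1625.

Request:
move_arm([
  {"delta_pos": [0, 0, -0.0125], "turn": [0, 0, 0], "fingers": 1},
  {"delta_pos": [0, 0, -0.075], "turn": [0, 0, 0], "fingers": 1},
  {"delta_pos": [0, 0, -0.15], "turn": [0, 0, 0], "fingers": 1},
  {"delta_pos": [-0.05, 0.0563, -0.1563], "turn": [0, 0, 0], "fingers": 1},
  {"delta_pos": [-0.0938, 0.1125, -0.1563], "turn": [0, 0, 0], "fingers": 1},
  {"delta_pos": [-0.1375, 0.1625, -0.1563], "turn": [0, 0, 0], "fingers": 1},
  {"delta_pos": [-0.1813, 0.2063, -0.1563], "turn": [0, 0, 0], "fingers": 1},
  {"delta_pos": [-0.22, 0.24, -0.1563], "turn": [0, 0, 0], "fingers": 1},
  {"delta_pos": [-0.22, 0.24, -0.1563], "turn": [0, 0, 0], "fingers": 1},
  {"delta_pos": [-0.22, 0.24, -0.1563], "turn": [0, 0, 0], "fingers": 1},
  {"delta_pos": [-0.22, 0.24, -0.1563], "turn": [0, 0, 0], "fingers": 1},
])

```text
clock: 8.57
position: [0.4393, -0.1348, 0.2156]
ee_rot: [0.998, 0.064, 0.0, -0.0]
ft_force: [-0.2, -0.4, 0.1]
grip_width: 0.001
grasp_force: 0.0
```

```bash
python3 - <<'E'
from h import *
s=snap('scene','scene5'); c=snap('top','top5')
for t in ('scene5','top5'): print(t,bar_angle(t))
o=get_obs();print(o['position'],o['ee_rot'],o['ft_force'])
a=cv2.resize(s['color'][150:300,200:400],None,fx=4,fy=4,interpolation=cv2.INTER_CUBIC)
cv2.imwrite('pics/s5.png',a[...,::-1])
E
```

```text
scene5 (np.int64(154), np.float32(0.34950945))
top5 (np.int64(200), np.float32(0.35937345))
[ 0.43907739 -0.13503964  0.2154612 ] [ 9.97933045e-01  6.42619631e-02 -3.03051025e-05 -1.93391254e-04] [-0.13248088 -0.01796492  0.58547028]
```

View pics/s5.png

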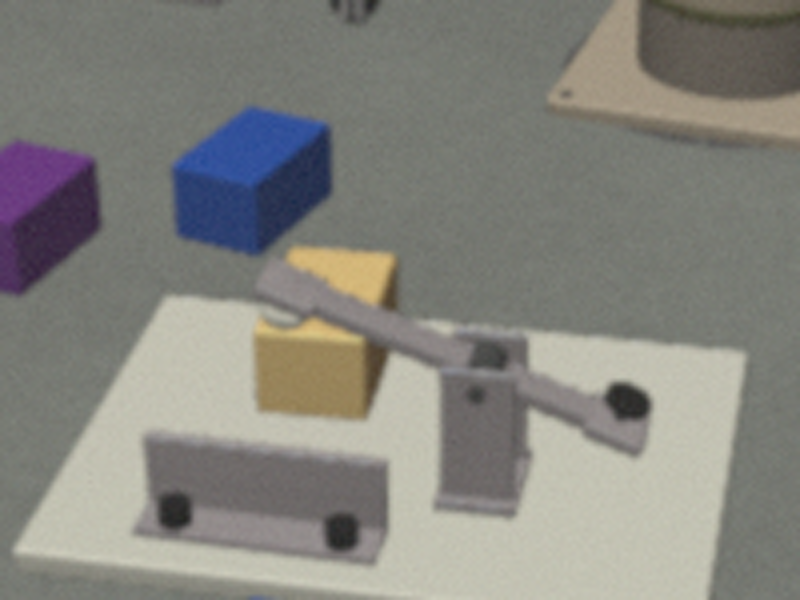

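The bar is up (about 0.35), with its pad end at (285,280) and its tail at (625,415). The cheese is untouched and the tool is behind it, so I go down.

Converted, 0.173 m / 0.8 = 0.2163, 0.16 m / 0.8 = 0.2.

Request:
move_arm([
  {"delta_pos": [0, 0, 0.075], "turn": [0, 0, 0], "fingers": 1},
  {"delta_pos": [0, 0, 0.15], "turn": [0, 0, 0], "fingers": 1},
  {"delta_pos": [0, 0, 0.2], "turn": [0, 0, 0], "fingers": 1},
  {"delta_pos": [0, 0, 0.2163], "turn": [0, 0, 0], "fingers": 1},
  {"delta_pos": [0, 0, 0.2163], "turn": [0, 0, 0], "fingers": 1},
  {"delta_pos": [0.0125, 0, 0.2163], "turn": [0, 0, 0], "fingers": 1},
  {"delta_pos": [0.0188, 0, 0.2163], "turn": [0, 0, 0], "fingers": 1},
  {"delta_pos": [0.025, 0, 0.2163], "turn": [0, 0, 0], "fingers": 1},
  {"delta_pos": [0.0313, 0, 0.2163], "turn": [0, 0, 0], "fingers": 1},
  {"delta_pos": [0.0375, 0, 0.2163], "turn": [0, 0, 0], "fingers": 1},
])

```text
clock: 9.93
position: [0.4665, -0.133, 0.0431]
ee_rot: [0.998, 0.063, -0.002, 0.001]
ft_force: [-16.1, -1.3, 18.4]
grip_width: -0.003
grasp_force: 5.9
```

```bash
python3 - <<'E'
from h import *
s=snap('scene','scene6'); c=snap('top','top6')
o=get_obs();print(o['position'],o['ft_force'],o['torque'])
a=cv2.resize(s['color'][150:270,230:350],None,fx=4,fy=4,interpolation=cv2.INTER_CUBIC)
b=cv2.resize(c['color'][205:325,310:430],None,fx=3,fy=4,interpolation=cv2.INTER_CUBIC)[:480]
cv2.imwrite('pics/s6.png',np.hstack([a[...,::-1][:480,:420],b[...,::-1]]))
P=cloud(s); h=cv2.cvtColor(s['color'],cv2.COLOR_RGB2HSV); m=(h[...,1]>60)&(h[...,0]>15)&(h[...,0]<35); m[:205]=0;m[310:]=0;m[:,:200]=0;m[:,400:]=0
Q=P[m]; T=Q[(Q[:,2]>.055)&(Q[:,0]<.7)]; A=np.c_[T[:,:2],np.ones(len(T))]; print(len(T),np.percentile(T,[3,97],axis=0).round(3))
E
```

```text
[ 0.46751583 -0.13282224  0.04307619] [-9.37219924 -1.28285002 12.22002837] [-0.19072967  1.74684001  0.07586307]
530 [[ 0.479 -0.15   0.056]
 [ 0.584 -0.087  0.075]]
```

View pics/s6.png

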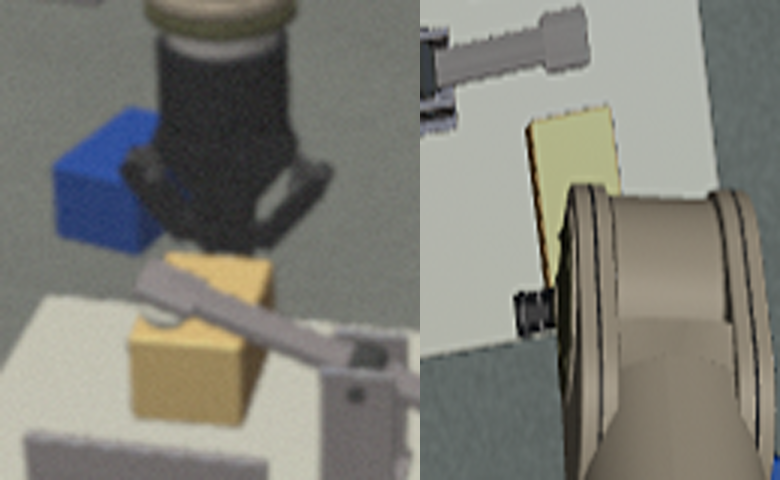

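Converted, -0.001 m / 0.8 = -0.0013.

Request:
move_arm([
  {"delta_pos": [0, 0, -0.0013], "turn": [0, 0, 0], "fingers": 1},
  {"delta_pos": [0, 0, -0.0013], "turn": [0, 0, 0], "fingers": 1},
])

```text
clock: 10.28
position: [0.4682, -0.1322, 0.0435]
ee_rot: [0.998, 0.063, -0.0, 0.0]
ft_force: [-2.4, -0.9, -0.8]
grip_width: 0.006
grasp_force: 1.2
```

Converted, 0.028 m / 0.8 = 0.035, 0.026 m / 0.8 = 0.0325.

Request:
move_arm([
  {"delta_pos": [0.0038, 0, 0], "turn": [0, 0, 0], "fingers": 1},
  {"delta_pos": [0.0088, 0, 0], "turn": [0, 0, 0], "fingers": 1},
  {"delta_pos": [0.0138, 0, 0], "turn": [0, 0, 0], "fingers": 1},
  {"delta_pos": [0.0188, 0, 0], "turn": [0, 0, 0], "fingers": 1},
  {"delta_pos": [0.0238, 0, 0], "turn": [0, 0, 0], "fingers": 1},
  {"delta_pos": [0.0288, 0, 0], "turn": [0, 0, 0], "fingers": 1},
  {"delta_pos": [0.0325, 0, 0], "turn": [0, 0, 0], "fingers": 1},
  {"delta_pos": [0.035, 0, 0], "turn": [0, 0, 0], "fingers": 1},
])

```text
clock: 11.28
position: [0.4963, -0.1286, 0.0435]
ee_rot: [0.998, 0.063, 0.0, -0.0]
ft_force: [-1.9, -0.2, -0.1]
grip_width: 0.001
grasp_force: 1.1
```

Sliding at about 2 N. Next I push on most of the way.

Converted, 0.042 m / 0.8 = 0.0525, 0.04 m / 0.8 = 0.05.

Request:
move_arm([
  {"delta_pos": [0.005, 0, 0], "turn": [0, 0, 0], "fingers": 1},
  {"delta_pos": [0.0113, 0, 0], "turn": [0, 0, 0], "fingers": 1},
  {"delta_pos": [0.0175, 0, 0], "turn": [0, 0, 0], "fingers": 1},
  {"delta_pos": [0.0238, 0, 0], "turn": [0, 0, 0], "fingers": 1},
  {"delta_pos": [0.03, 0, 0], "turn": [0, 0, 0], "fingers": 1},
  {"delta_pos": [0.0363, 0, 0], "turn": [0, 0, 0], "fingers": 1},
  {"delta_pos": [0.0413, 0, 0], "turn": [0, 0, 0], "fingers": 1},
  {"delta_pos": [0.0463, 0, 0], "turn": [0, 0, 0], "fingers": 1},
  {"delta_pos": [0.05, 0, 0], "turn": [0, 0, 0], "fingers": 1},
  {"delta_pos": [0.0525, 0, 0], "turn": [0, 0, 0], "fingers": 1},
])

```text
clock: 12.52
position: [0.538, -0.1233, 0.0436]
ee_rot: [0.998, 0.063, 0.0, 0.0]
ft_force: [-1.3, -0.4, -2.2]
grip_width: -0.002
grasp_force: 1.1
```

```bash
python3 - <<'E'
from h import *
s=snap('scene','scene7'); c=snap('top','top7')
P=cloud(s)
h=cv2.cvtColor(s['color'],cv2.COLOR_RGB2HSV); m=(h[...,1]>60)&(h[...,0]>12)&(h[...,0]<35); m[:205]=0;m[310:]=0;m[:,:200]=0;m[:,400:]=0
T=P[m]; a=np.radians(7); n=np.array([np.cos(a),np.sin(a)]); print(np.percentile(T[:,:2]@n,[95,99]), (np.array([.663,-.106])@n))
a=cv2.resize(s['color'][200:300,220:360],None,fx=4,fy=4,interpolation=cv2.INTER_CUBIC)
b=cv2.resize(c['color'][170:270,320:380],None,fx=4,fy=4,interpolation=cv2.INTER_CUBIC)
cv2.imwrite('pics/s7.png',np.hstack([a,b])[...,::-1])
print(bar_angle('scene7'))
E
```

```text
[0.63042648 0.63248837] 0.6451399481372508
(np.int64(168), np.float32(0.370644))
```

View pics/s7.png

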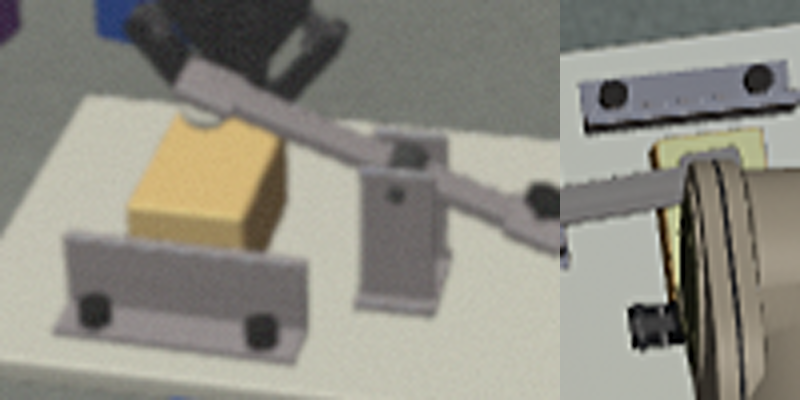

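The cheese is flat and straight about 14 mm short of the fence: its back edge is at (185,215) against the fence top at (185,245). The gripper body would come close to the raised pad end, so I tilt the tool back before pushing on.

Converted, 0.008 m / 0.8 = 0.01, 0.006 m / 0.8 = 0.0075, 0.2 rad / 1.5708 = 0.1273.

Request:
move_arm([
  {"delta_pos": [-0.0063, 0, 0], "turn": [0, 0, 0], "fingers": 1},
  {"delta_pos": [-0.0063, 0, 0], "turn": [0, 0.0637, 0], "fingers": 1},
  {"delta_pos": [-0.0063, 0, 0], "turn": [0, 0.1273, 0], "fingers": 1},
  {"delta_pos": [-0.0063, 0, 0], "turn": [0, 0.1273, 0], "fingers": 1},
  {"delta_pos": [-0.0025, 0, 0], "turn": [0, 0.1273, 0], "fingers": 1},
  {"delta_pos": [0.0013, 0, 0], "turn": [0, 0.1273, 0], "fingers": 1},
  {"delta_pos": [0.005, 0, 0], "turn": [0, 0.1273, 0], "fingers": 1},
  {"delta_pos": [0.0075, 0, 0], "turn": [0, 0.1273, 0], "fingers": 1},
  {"delta_pos": [0.01, 0, 0], "turn": [0, 0.1273, 0], "fingers": 1},
])

```text
clock: 13.75
position: [0.5457, -0.1222, 0.0434]
ee_rot: [0.993, 0.063, 0.098, -0.006]
ft_force: [-7.9, -0.4, 5.5]
grip_width: 0.003
grasp_force: 3.4
```

Converted, 0.001 m / 0.8 = 0.0013, -0.0005 m / 0.8 = -0.0006.

Request:
move_arm([
  {"delta_pos": [0.0006, 0, -0.0006], "turn": [0, 0, 0], "fingers": 1},
  {"delta_pos": [0.0013, 0, -0.0006], "turn": [0, 0, 0], "fingers": 1},
])

```text
clock: 14.0
position: [0.5467, -0.1218, 0.0439]
ee_rot: [0.993, 0.063, 0.099, -0.007]
ft_force: [-1.8, -0.5, -1.8]
grip_width: 0.001
grasp_force: 0.9
```

```bash
cat >> h.py <<'E'
def gap(tag):
    s=load(tag); P=cloud(s); h=cv2.cvtColor(s['color'],cv2.COLOR_RGB2HSV); m=(h[...,1]>60)&(h[...,0]>12)&(h[...,0]<35); m[:205]=0;m[310:]=0;m[:,:200]=0;m[:,400:]=0
    T=P[m]; a=np.radians(7); n=np.array([np.cos(a),np.sin(a)]); l=np.array([-n[1],n[0]]); d=T[:,:2]@n; y=(T[:,:2]-[.663,-.106])@l
    return np.percentile(d,[95,99]),np.percentile(y,[2,98])
E
python3 - <<'E'
from h import *
snap('scene','scene8'); print(gap('scene7'),gap('scene8')); o=get_obs(); print(o['ft_force'],o['position'])
E
```

```text
(array([0.63042648, 0.63248837]), array([-0.03220958,  0.02916949])) (array([0.64024372, 0.64234807]), array([-0.03162312,  0.02936415]))
[-1.66565202 -0.37562896 -1.96173707] [ 0.54674543 -0.12185213  0.04395668]
```

Converted, 0.002 m / 0.8 = 0.0025, 0.0015 m / 0.8 = 0.0019.

Request:
move_arm([
  {"delta_pos": [0.0006, 0, 0.0001], "turn": [0, 0, 0], "fingers": 1},
  {"delta_pos": [0.0013, 0, 0.0003], "turn": [0, 0, 0], "fingers": 1},
  {"delta_pos": [0.0019, 0, 0.0004], "turn": [0, 0, 0], "fingers": 1},
  {"delta_pos": [0.0025, 0, 0.0005], "turn": [0, 0, 0], "fingers": 1},
])

```text
clock: 14.55
position: [0.5487, -0.122, 0.0442]
ee_rot: [0.993, 0.063, 0.1, -0.006]
ft_force: [-2.1, -1.0, -1.3]
grip_width: -0.0
grasp_force: 0.9
```

Converted, 0.0015 m / 0.8 = 0.0019, 0.001 m / 0.8 = 0.0013.

Request:
move_arm([
  {"delta_pos": [0.0006, 0, 0.0001], "turn": [0, 0, 0], "fingers": 1},
  {"delta_pos": [0.0013, 0, 0.0003], "turn": [0, 0, 0], "fingers": 1},
  {"delta_pos": [0.0019, 0, 0.0004], "turn": [0, 0, 0], "fingers": 1},
])

```text
clock: 14.92
position: [0.5502, -0.1218, 0.0443]
ee_rot: [0.993, 0.063, 0.1, -0.006]
ft_force: [-1.1, 0.4, -1.8]
grip_width: -0.002
grasp_force: 0.9
```

Converted, 0.001 m / 0.8 = 0.0013, 0.0005 m / 0.8 = 0.0006.

Request:
move_arm([
  {"delta_pos": [0.0006, 0, 0.0001], "turn": [0, 0, 0], "fingers": 1},
  {"delta_pos": [0.0013, 0, 0.0003], "turn": [0, 0, 0], "fingers": 1},
])

```text
clock: 15.18
position: [0.5505, -0.1217, 0.0441]
ee_rot: [0.993, 0.063, 0.099, -0.006]
ft_force: [-7.9, -0.7, 3.1]
grip_width: 0.002
grasp_force: 4.0
```

Converted, 0.0003 m / 0.8 = 0.0004.

Request:
move_arm([
  {"delta_pos": [0.0004, 0, 0], "turn": [0, 0, 0], "fingers": 1},
  {"delta_pos": [0.0004, 0, 0], "turn": [0, 0, 0], "fingers": 1},
])

```text
clock: 15.42
position: [0.5505, -0.1217, 0.0441]
ee_rot: [0.993, 0.063, 0.099, -0.006]
ft_force: [-7.6, 0.4, 4.0]
grip_width: -0.002
grasp_force: 4.0
```

```bash
python3 - <<'E'
from h import *
snap('scene','scene9'); print(gap('scene9')); o=get_obs(); print(o['ft_force'],o['position'])
E
```

```text
(array([0.64364176, 0.64558613]), array([-0.03213695,  0.02911064]))
[-7.23327374 -0.50994747  2.56351353] [ 0.55052049 -0.12173719  0.04407063]
```

Converted, 0.0006 m / 0.8 = 0.0008, 0.0004 m / 0.8 = 0.0005.

Request:
move_arm([
  {"delta_pos": [0.0005, 0, 0], "turn": [0, 0, 0], "fingers": 1},
  {"delta_pos": [0.0008, 0, 0], "turn": [0, 0, 0], "fingers": 1},
  {"delta_pos": [0.0008, 0, 0], "turn": [0, 0, 0], "fingers": 1},
])

```text
clock: 15.85
position: [0.5506, -0.1217, 0.044]
ee_rot: [0.993, 0.063, 0.098, -0.006]
ft_force: [-11.6, 0.1, 5.1]
grip_width: -0.002
grasp_force: 5.4
```

Request:
move_arm([
  {"delta_pos": [-0.0025, 0, -0.0005], "turn": [0, 0, 0], "fingers": 1},
  {"delta_pos": [-0.025, 0, -0.005], "turn": [0, 0, 0], "fingers": 1},
  {"delta_pos": [-0.075, 0, -0.015], "turn": [0, 0, 0], "fingers": 1},
  {"delta_pos": [-0.1375, 0, -0.0275], "turn": [0, 0, 0], "fingers": 1},
  {"delta_pos": [-0.1375, 0, -0.0275], "turn": [0, 0, 0], "fingers": 1},
  {"delta_pos": [-0.1375, 0, -0.0275], "turn": [0, 0, 0], "fingers": 1},
])

```text
clock: 16.6
position: [0.4422, -0.1361, 0.0451]
ee_rot: [0.993, 0.063, 0.101, -0.006]
ft_force: [0.9, -0.2, 1.7]
grip_width: 0.001
grasp_force: 0.0
```

```bash
python3 - <<'E'
from h import *
s=snap('scene','scene10'); c=snap('top','top10'); print(gap('scene10'),bar_angle('scene10'),get_obs()['position'],get_obs()['ft_force'])
a=cv2.resize(s['color'][210:300,230:330],None,fx=5,fy=5,interpolation=cv2.INTER_CUBIC)
b=cv2.resize(c['color'][175:265,325:385],None,fx=5,fy=5,interpolation=cv2.INTER_CUBIC)
cv2.imwrite('pics/s10.png',np.hstack([a,b])[...,::-1])
E
```

```text
(array([0.64329071, 0.64566174]), array([-0.0322523 ,  0.02901472])) (np.int64(180), np.float32(0.35523835)) [ 0.44239684 -0.13556578  0.04480621] [0.55863313 0.05607758 0.08341674]
```

View pics/s10.png

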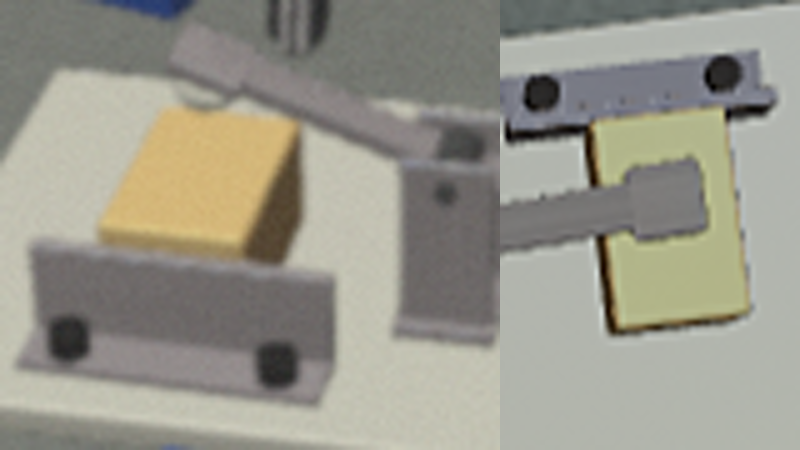

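The left crop shows the cheese's back edge from (100,228) to (245,258) behind the fence. In the right crop its front edge runs (610,332) to (748,312), which looks slightly more askew than the fence. I measure both with subpixel edge fits.

```bash
python3 - <<'E'
from h import *
def edges(tag,cols,r0,r1,z,rows=False):
    c=load(tag); g=c['color'].astype(float).sum(2); g=cv2.GaussianBlur(g,(3,3),.6)
    pts=[]
    for u in cols:
        col=g[r0:r1,u] if not rows else g[u,r0:r1]
        d=np.diff(col); i=np.argmin(d) if not rows else np.argmax(abs(d))
        w=abs(d[max(i-1,0):i+2]); s=r0+.5+np.sum(w*np.arange(max(i-1,0),max(i-1,0)+len(w)))/w.sum()
        pts.append((u,s) if not rows else (s,u))
    X=ray(c,pts,z)[:,:2]; vx,vy,x0,y0=cv2.fitLine((X*1000).astype(np.float32),cv2.DIST_HUBER,0,.01,.01).ravel()
    r=(X*1000-[x0,y0])@[-vy,vx]
    return np.degrees(np.arctan2(-vx*np.sign(vy),abs(vy))) if not rows else np.degrees(np.arctan(vy/vx)),(x0,y0),r.std()
# front edge of cheese: crop row~332..312 ->175+64..66 ; cols 325+22..49 
for t in ('top10',):
    print('cheese front',edges(t,range(349,372),234,245,.071))
    print('cheese right',edges(t,range(200,234),366,378,.071,True))
    print('cheese left',edges(t,list(range(202,207))+list(range(225,236)),341,350,.071,True))
for t in ('top0','top10'):
    cols=range(329,377) if t=='top0' else list(range(329,342))+list(range(372,377))
    print('fence',edges(t,cols,194,207,.061))
print('fence top0 sub',edges('top0',list(range(329,342))+list(range(372,377)),194,207,.061))
print('cheese front start',edges('top0',range(355,378),272,284,.071))
print('cheese right start',edges('top0',range(238,273),371,385,.071,True))
E
```

```text
cheese front (np.float32(6.5349307), (np.float32(564.30585), np.float32(-122.826065)), np.float64(0.6716078203443681))
cheese right (np.float32(6.8851924), (np.float32(616.2706), np.float32(-149.2367)), np.float64(5.119470250824474))
cheese left (np.float32(6.1272035), (np.float32(600.67554), np.float32(-82.00945)), np.float64(1.2044391517596753))
fence (np.float32(6.515171), (np.float32(662.71796), np.float32(-112.93715)), np.float64(0.6504276250786462))
fence (np.float32(6.6967926), (np.float32(661.2856), np.float32(-99.144966)), np.float64(0.55155335658032))
fence top0 sub (np.float32(6.7003036), (np.float32(661.2883), np.float32(-99.145004)), np.float64(0.5692953939895967))
cheese front start (np.float32(9.9982605), (np.float32(473.64273), np.float32(-138.9381)), np.float64(0.7113145783440518))
cheese right start (np.float32(9.692391), (np.float32(525.12787), np.float32(-159.43674)), np.float64(0.5505030939575862))
```

Cheese 6.5°, fence 6.5–6.7°, and the back face is at the fence line, so it sits flush. Next I raise the tool, level it and go over the pad end.

Converted, 0.201 m / 0.8 = 0.2513, -0.157 m / 0.8 = -0.1963, -0.2 rad / 1.5708 = -0.1273.

Request:
move_arm([
  {"delta_pos": [0.015, 0, -0.0725], "turn": [0, 0, 0], "fingers": 1},
  {"delta_pos": [0.0275, 0, -0.1375], "turn": [0, -0.0637, 0], "fingers": 1},
  {"delta_pos": [0.04, 0, -0.1963], "turn": [0, -0.1273, 0], "fingers": 1},
  {"delta_pos": [0.04, 0, -0.1963], "turn": [0, -0.1273, 0], "fingers": 1},
  {"delta_pos": [0.1, 0, -0.1838], "turn": [0, -0.1273, 0], "fingers": 1},
  {"delta_pos": [0.1625, -0.0013, -0.1713], "turn": [0, -0.1273, 0], "fingers": 1},
  {"delta_pos": [0.2125, -0.0025, -0.1613], "turn": [0, -0.1273, 0], "fingers": 1},
  {"delta_pos": [0.2513, -0.0025, -0.1538], "turn": [0, -0.1273, 0], "fingers": 1},
  {"delta_pos": [0.2513, -0.0025, -0.1538], "turn": [0, -0.1273, 0], "fingers": 1},
  {"delta_pos": [0.2513, -0.0025, -0.1538], "turn": [0, -0.1273, 0], "fingers": 1},
])

```text
clock: 17.95
position: [0.6113, -0.1116, 0.2037]
ee_rot: [0.998, 0.064, -0.0, -0.0]
ft_force: [-0.5, -0.5, 0.2]
grip_width: 0.001
grasp_force: 0.0
```

Converted, 0.068 m / 0.8 = 0.085, 0.001 m / 0.8 = 0.0013.

Request:
move_arm([
  {"delta_pos": [0.0013, 0, 0.0375], "turn": [0, 0, 0], "fingers": 1},
  {"delta_pos": [0.0013, 0, 0.0575], "turn": [0, 0, 0], "fingers": 1},
  {"delta_pos": [0.0013, 0, 0.0625], "turn": [0, 0, 0], "fingers": 1},
  {"delta_pos": [0.0013, 0, 0.0663], "turn": [0, 0, 0], "fingers": 1},
  {"delta_pos": [0.0013, 0, 0.07], "turn": [0, 0, 0], "fingers": 1},
  {"delta_pos": [0.0013, 0, 0.0738], "turn": [0, 0, 0], "fingers": 1},
  {"delta_pos": [0.0013, 0, 0.0775], "turn": [0, 0, 0], "fingers": 1},
  {"delta_pos": [0.0013, 0, 0.0813], "turn": [0, 0, 0], "fingers": 1},
  {"delta_pos": [0.0013, 0, 0.085], "turn": [0, 0, 0], "fingers": 1},
])

```text
clock: 19.08
position: [0.613, -0.112, 0.1368]
ee_rot: [0.998, 0.063, 0.0, 0.0]
ft_force: [1.1, -2.9, 3.6]
grip_width: -0.0
grasp_force: 1.8
```

```bash
python3 - <<'E'
from h import *
snap('scene','scene11'); print(bar_angle('scene11'))
E
```

```text
(np.int64(176), np.float32(0.27234587))
```

Converted, 0.0175 m / 0.8 = 0.0219, 0.016 m / 0.8 = 0.02.

Request:
move_arm([
  {"delta_pos": [0, 0, 0.0031], "turn": [0, 0, 0], "fingers": 1},
  {"delta_pos": [0, 0, 0.0063], "turn": [0, 0, 0], "fingers": 1},
  {"delta_pos": [0, 0.0013, 0.0094], "turn": [0, 0, 0], "fingers": 1},
  {"delta_pos": [0, 0.0013, 0.0125], "turn": [0, 0, 0], "fingers": 1},
  {"delta_pos": [0, 0.0025, 0.015], "turn": [0, 0, 0], "fingers": 1},
  {"delta_pos": [0, 0.0025, 0.0175], "turn": [0, 0, 0], "fingers": 1},
  {"delta_pos": [0, 0.0025, 0.02], "turn": [0, 0, 0], "fingers": 1},
  {"delta_pos": [0, 0.0025, 0.0219], "turn": [0, 0, 0], "fingers": 1},
])

```text
clock: 20.12
position: [0.6129, -0.1139, 0.119]
ee_rot: [0.998, 0.063, -0.0, 0.0]
ft_force: [0.6, -3.6, 3.6]
grip_width: 0.001
grasp_force: 1.9
```

Converted, 0.0035 m / 0.8 = 0.0044, 0.001 m / 0.8 = 0.0013.

Request:
move_arm([
  {"delta_pos": [0, 0, 0.0013], "turn": [0, 0, 0], "fingers": 1},
  {"delta_pos": [0, 0, 0.0025], "turn": [0, 0, 0], "fingers": 1},
  {"delta_pos": [0, 0, 0.0038], "turn": [0, 0, 0], "fingers": 1},
  {"delta_pos": [0, 0, 0.0044], "turn": [0, 0, 0], "fingers": 1},
])

```text
clock: 20.62
position: [0.6128, -0.1139, 0.1155]
ee_rot: [0.998, 0.063, -0.0, 0.0]
ft_force: [0.3, -2.2, 4.2]
grip_width: 0.001
grasp_force: 1.9
```

```bash
python3 - <<'E'
from h import *
snap('scene','scene12'); print(bar_angle('scene12'))
E
```

```text
(np.int64(178), np.float32(0.07349366))
```

Request:
move_arm([
  {"delta_pos": [0, 0, 0.0004], "turn": [0, 0, 0], "fingers": 1},
  {"delta_pos": [0, 0, 0.0008], "turn": [0, 0, 0], "fingers": 1},
  {"delta_pos": [0, 0, 0.0013], "turn": [0, 0, 0], "fingers": 1},
])

```text
clock: 21.05
position: [0.6129, -0.1138, 0.1146]
ee_rot: [0.998, 0.063, -0.0, 0.0]
ft_force: [-0.9, -3.4, 3.5]
grip_width: 0.002
grasp_force: 1.9
```

Converted, 0.0012 m / 0.8 = 0.0015, 0.0008 m / 0.8 = 0.001.

Request:
move_arm([
  {"delta_pos": [0, 0, 0.0005], "turn": [0, 0, 0], "fingers": 1},
  {"delta_pos": [0, 0, 0.001], "turn": [0, 0, 0], "fingers": 1},
  {"delta_pos": [0, 0, 0.0015], "turn": [0, 0, 0], "fingers": 1},
])

```text
clock: 21.42
position: [0.6129, -0.1138, 0.1134]
ee_rot: [0.998, 0.063, -0.0, 0.0]
ft_force: [-0.5, -2.8, 3.5]
grip_width: 0.001
grasp_force: 1.9
```

Converted, 0.0012 m / 0.8 = 0.0015, 0.0008 m / 0.8 = 0.001.

Request:
move_arm([
  {"delta_pos": [0, 0, 0.0005], "turn": [0, 0, 0], "fingers": 1},
  {"delta_pos": [0, 0, 0.001], "turn": [0, 0, 0], "fingers": 1},
  {"delta_pos": [0, 0, 0.0015], "turn": [0, 0, 0], "fingers": 1},
])

```text
clock: 21.8
position: [0.6129, -0.1138, 0.1122]
ee_rot: [0.998, 0.063, 0.0, 0.0]
ft_force: [0.1, -2.8, 4.1]
grip_width: 0.003
grasp_force: 1.9
```

```bash
python3 - <<'E'
from h import *
s=snap('scene','scene13'); print(bar_angle('scene13'))
a=cv2.resize(s['color'][210:290,240:340],None,fx=7,fy=7,interpolation=cv2.INTER_CUBIC)
cv2.imwrite('pics/s13.png',a[...,::-1])
E
```

```text
(np.int64(170), np.float32(0.033831038))
```

View pics/s13.png

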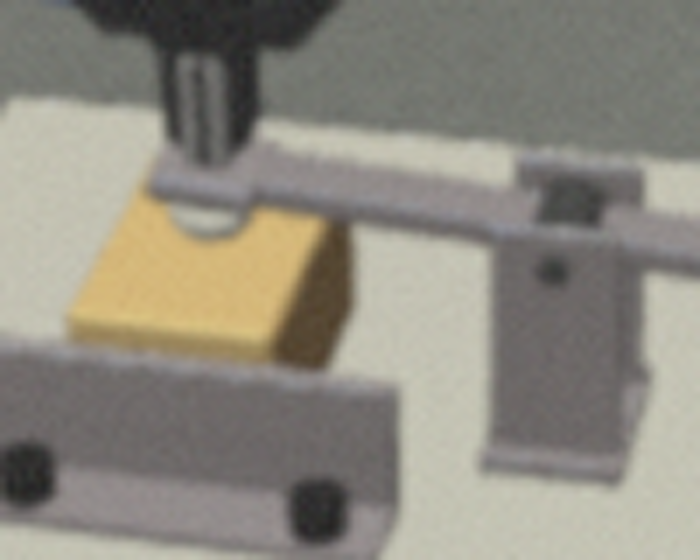

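The pad (210,220) hangs just above the cheese, still without contact, and the cheese is still at the fence. I keep feeling downward.

Converted, 0.0012 m / 0.8 = 0.0015, 0.0008 m / 0.8 = 0.001.

Request:
move_arm([
  {"delta_pos": [0, 0, 0.0005], "turn": [0, 0, 0], "fingers": 1},
  {"delta_pos": [0, 0, 0.001], "turn": [0, 0, 0], "fingers": 1},
  {"delta_pos": [0, 0, 0.0015], "turn": [0, 0, 0], "fingers": 1},
])

```text
clock: 22.22
position: [0.6129, -0.1137, 0.111]
ee_rot: [0.998, 0.063, 0.0, 0.0]
ft_force: [0.0, -3.2, 3.4]
grip_width: -0.002
grasp_force: 1.9
```

Converted, 0.0012 m / 0.8 = 0.0015, 0.0008 m / 0.8 = 0.001.

Request:
move_arm([
  {"delta_pos": [0, 0, 0.0005], "turn": [0, 0, 0], "fingers": 1},
  {"delta_pos": [0, 0, 0.001], "turn": [0, 0, 0], "fingers": 1},
  {"delta_pos": [0, 0, 0.0015], "turn": [0, 0, 0], "fingers": 1},
])

```text
clock: 22.6
position: [0.6129, -0.1138, 0.1098]
ee_rot: [0.998, 0.063, 0.0, 0.0]
ft_force: [-0.7, -3.1, 4.4]
grip_width: -0.002
grasp_force: 1.9
```

Converted, 0.0012 m / 0.8 = 0.0015, 0.0008 m / 0.8 = 0.001.

Request:
move_arm([
  {"delta_pos": [0, 0, 0.0005], "turn": [0, 0, 0], "fingers": 1},
  {"delta_pos": [0, 0, 0.001], "turn": [0, 0, 0], "fingers": 1},
  {"delta_pos": [0, 0, 0.0015], "turn": [0, 0, 0], "fingers": 1},
])

```text
clock: 22.98
position: [0.613, -0.1138, 0.1086]
ee_rot: [0.998, 0.063, 0.0, 0.0]
ft_force: [0.3, -2.9, 4.9]
grip_width: 0.001
grasp_force: 1.9
```

Converted, 0.0012 m / 0.8 = 0.0015, 0.0008 m / 0.8 = 0.001.

Request:
move_arm([
  {"delta_pos": [0, 0, 0.0005], "turn": [0, 0, 0], "fingers": 1},
  {"delta_pos": [0, 0, 0.001], "turn": [0, 0, 0], "fingers": 1},
  {"delta_pos": [0, 0, 0.0015], "turn": [0, 0, 0], "fingers": 1},
])

```text
clock: 23.35
position: [0.613, -0.1138, 0.1078]
ee_rot: [0.998, 0.063, 0.0, 0.0]
ft_force: [-1.3, -4.3, 8.7]
grip_width: 0.002
grasp_force: 4.4
```

```bash
python3 - <<'E'
from h import *
s=snap('scene','scene14'); print(bar_angle('scene14'))
E
```

```text
(np.int64(173), np.float32(-0.0012663993))
```

Converted, 0.0003 m / 0.8 = 0.0004.

Request:
move_arm([
  {"delta_pos": [0, 0, 0.0004], "turn": [0, 0, 0], "fingers": 1},
  {"delta_pos": [0, 0, 0.0004], "turn": [0, 0, 0], "fingers": 1},
])

```text
clock: 23.65
position: [0.613, -0.1138, 0.1077]
ee_rot: [0.998, 0.063, 0.0, 0.0]
ft_force: [-1.7, -2.3, 8.8]
grip_width: -0.001
grasp_force: 4.6
```

Converted, 0.0005 m / 0.8 = 0.0006, 0.0003 m / 0.8 = 0.0004.

Request:
move_arm([
  {"delta_pos": [0, 0, 0.0004], "turn": [0, 0, 0], "fingers": 1},
  {"delta_pos": [0, 0, 0.0006], "turn": [0, 0, 0], "fingers": 1},
  {"delta_pos": [0, 0, 0.0006], "turn": [0, 0, 0], "fingers": 1},
])

```text
clock: 24.02
position: [0.613, -0.1138, 0.1077]
ee_rot: [0.998, 0.063, 0.0, 0.0]
ft_force: [-4.2, -2.6, 12.6]
grip_width: 0.0
grasp_force: 6.4
```

The pad bears on the cheese: motion has stalled and the force rose to 12.6 N. Next I lift straight off and back away.

Converted, -0.15 m / 0.8 = -0.1875, -0.13 m / 0.8 = -0.1625.

Request:
move_arm([
  {"delta_pos": [0, 0, -0.0025], "turn": [0, 0, 0], "fingers": 1},
  {"delta_pos": [0, 0, -0.0125], "turn": [0, 0, 0], "fingers": 1},
  {"delta_pos": [0, 0, -0.0625], "turn": [0, 0, 0], "fingers": 1},
  {"delta_pos": [0, 0, -0.1375], "turn": [0, 0, 0], "fingers": 1},
  {"delta_pos": [-0.0625, 0, -0.1625], "turn": [0, 0, 0], "fingers": 1},
  {"delta_pos": [-0.125, 0, -0.1625], "turn": [0, 0, 0], "fingers": 1},
  {"delta_pos": [-0.1875, 0, -0.1625], "turn": [0, 0, 0], "fingers": 1},
  {"delta_pos": [-0.1875, 0, -0.1625], "turn": [0, 0, 0], "fingers": 1},
  {"delta_pos": [-0.1875, 0, -0.1625], "turn": [0, 0, 0], "fingers": 1},
])

```text
clock: 25.15
position: [0.4646, -0.1324, 0.237]
ee_rot: [0.998, 0.064, 0.0, 0.0]
ft_force: [1.1, 0.1, 0.9]
grip_width: 0.001
grasp_force: 0.0
```

```bash
python3 - <<'E'
from h import *
s=snap('scene','scene15'); c=snap('top','top15'); print(bar_angle('scene15'),gap('scene10'),gap('scene15'))
a=cv2.resize(s['color'][210:300,230:330],None,fx=5,fy=5,interpolation=cv2.INTER_CUBIC)
b=cv2.resize(c['color'][175:265,325:385],None,fx=5,fy=5,interpolation=cv2.INTER_CUBIC)
cv2.imwrite('pics/s15.png',np.hstack([a,b])[...,::-1])
E
```

```text
(np.int64(162), np.float32(-0.0010230455)) (array([0.64329071, 0.64566174]), array([-0.0322523 ,  0.02901472])) (array([0.64410708, 0.64637821]), array([-0.03266093,  0.02910372]))
```

View pics/s15.png

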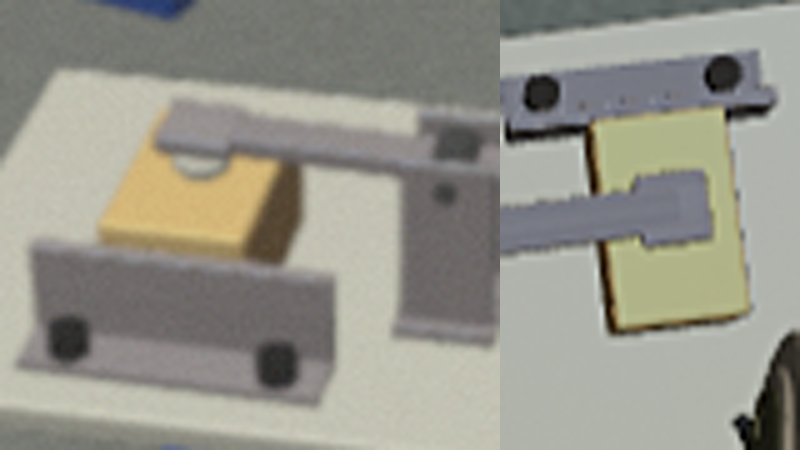

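The pad (203,160) rests on the cheese, the cheese is flush with the fence, and the robot is clear.

```bash
python3 -c "
from workcell import hand_in; print(hand_in())"
```

```text
the job is handed in; nothing more can be done
None
```

The job is handed in, with no verdict shown: the hold-down was tipped fully up, the cheese was slid flush against the fence, and the pad was pressed down onto it; the highest contact force read was about 14 N on the hold-down, 12 N with the cheese on the fence and 13 N at the pad, plus a brief 24 N against the cheese (16 N forward, 18 N downward) at first touch, before it reached the fence.

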